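# Pack the levelling foot and step the tally to six

## Task

Finish the order: lift the levelling foot out of its tray pocket by its stud and stand it upright on the floor of the carton's empty bay, leaving the orange pads in the tray. Bring the tally counter up to six by pressing its red step key all the way down and letting it come fully up, once per step, until the face with six dots is uppermost between the red marks; do not turn the drum by hand.

Things in the scene. Friction and masses are not known exactly. Their poses are not given: they have to be found in the camera images.
- foot_mid (a point): centre, half-way up, of the machine levelling foot, the only loose thing with a stud: black round base 58 mm across and 26 mm high, dark nut 26 mm across from 26 to 38 mm above its underside, bare steel stud 16 mm across from 38 to 90 mm (its top). This point is on the axis, 45 mm above the underside. z axis up along the stud. About 0.25 kg. It stands in one of the tray's pockets with the base flush, so only the stud (and nut) can be gripped.
- tray: grey tray block, 170 x 170 x 32 mm high, fixed to the table, with four square pockets 61 mm wide and 26 mm deep, centred 41 mm either side of the middle in its x and y (1.5 mm play round the foot's base; floors 6 mm above the table). Origin: centre of its underside. One pocket holds the foot, two hold orange pads, one is empty.
- pad_a: loose orange round pad, 58 mm across, 24 mm high, without stud, in a tray pocket. Origin: centre of its underside.
- pad_b: second orange pad, the same.
- bay_floor (a point): centre of the floor of the empty bay of the cardboard carton (floor 4 mm above the table). The bay is 94 mm along this point's x axis by 122 mm along its y axis; walls 4 mm thick rise 41 mm above this point. The carton (200 x 130 x 45 mm, its other bay full of white boxes, on the +x side) is fixed to the table.
- key_top (a point): centre of the top face of the counter's red step key, a flat key 56 x 76 mm standing on a blue block at the front of the tally counter. Its top is 108 mm above the table when up. It is pushed straight down against a spring, 20 mm to its stop, with at most about 12 N before the stop, and springs back up when let go.
- step_key (a joint): travel of the step key (m): 0 up, 0.020 at its stop. Each full press (the ratchet takes the drum over at about 13 mm) followed by a return to the top (below 0.001) steps the drum on by one face.
- drum_step (a joint): angle of the drum (rad), grows by pi/4 = 0.785 per step: 0 has one dot uppermost, 0.785 two dots, ... 3.927 six dots, 5.498 eight dots, then one dot again. The drum only steps forward with the key and clicks home on each face.
- number_drum: eight-sided grey drum of the tally counter, 80 mm across the flats, 66 mm long, lying level between two blue cheeks behind the key, axis 62 mm above the table; its white faces carry 1 to 8 black dots. Origin: the middle of its axis; y along its axis. Not to be touched by the robot.
- six_face (a point): centre of the six-dot face, on the drum's flat, 40 mm from its axis.
- read_mark (a point): point on the counter above the drum's axis, 104 mm above the table, between the two red marks on the cheeks; 85 mm behind the centre of the key. 2 mm above the face that is uppermost. Its x axis points from key to drum, level. The counter is fixed to the table, 185 x 130 x 107 mm high.
Mind the look-alikes: they are no part of the job. Leave any green look-alike of the part that bears key_top alone. Of the things that look like the part that bears foot_mid, the smaller one is meant.

How it is judged:
By the outcome, as a careful person would: the job done as asked, in the order asked, and still so for the second after the job is handed in, with the robot touching nothing.
It also fails if it takes over 58 s, if anything falls off the work surface, if the arm or the gripper's body presses on something with over 40 N, if the wrist force passes 120 N, or if a joint passes its speed limit or range.

## Robot

A 6-joint arm with a two-finger parallel gripper is mounted at the origin on the work surface. World frame = base frame: x ahead of the robot, y to its left, z up, the work surface at z = 0. Lengths are in mm, angles in rad, forces in N, time in s.
With the tool pointing down it reaches from about 300 to 1000 mm from the base axis. Payload 5.1 kg.
Tool frame: the origin (TCP) lies at the very end of the fingers, on their centre line; the grasp point (between the pads) lies 19 mm behind it; z points along the fingers, y is the direction in which the jaws open and shut (so a half turn about z gives the same grasp; the last joint's range is limited). The gripper opens to 95 mm and grips with 3 to 60 N. Pads are 20 mm wide; open, the fingers measure 119 mm over their backs; the gripper's body (75 mm by 180 mm) begins 59 mm behind the grasp point.
Start: joints at [1.034, 0.124, 1.65, -0, 1.367, -0.083], TCP at [284.968, 584.19, 214.656] pointing down, gripper open.
Joint ranges: [-2.61, 2.61], [-1.02, 2.33], [0.03, 2.71], [-1.35, 4.49], [0.32, 2.68], [-2.91, 2.91]. Speed limits (rad/s): [2.57, 2.57, 3.14, 3.14, 3.14, 3.14].

## Interface

Orientations are given as a unit quaternion [x, y, z, w].
In Python, from station import r gives the robot as it stands.
- The arm moves only by the shell command python3 -m pendant 'ROWS' [FORCE]. ROWS is JSON, a list of rows, each an object with "slide": the shift along the tool's x, y, z in m, a list of three; "angular": the turn, a rotation vector about the tool's x, y, z in degrees, a list of three; "grip": the closure, from 0 (fully open) to 1 (shut). A call has 1 to 12 rows; each row is the pose to reach, as a shift and turn from the pose commanded when the call began, along the tool's axes at that moment; what a row does not reach only later rows make up. A row lasts 1/10 s, in which the tool goes at most 50 mm and 8.59 degrees, less where a joint would pass 70% of its speed; a pose out of reach is approached as far as the arm can. A call with a gripper value outside its range is refused whole. The fingers move at their own pace and stop on an object; FORCE is the grip in N (left out, the last holds). Time passes only in rows, so rows that repeat a pose let the fingers close. It gives the time, the measured TCP pose, the force and the opening at its end, in the units of the state.
- r.observe(): the state, without advancing time (a new reading comes with each control period).
- r.camera(name): name is "side" or "top" or "wrist"; returns a dict with "color" (480x640x3 uint8, blue, green, red), "K" (3x3 intrinsics, pixels), "k1" (the pictures are not rectified: a ray, as slopes to the right and down, at radius r is drawn at 1 + k1 r^2 times it, then the intrinsics apply), "extrinsics" (4x4, takes a point from camera to world coordinates). Camera axes: x right, y down, z forward; pixel columns grow to the right and rows downward; lengths in mm; the calibration is good to about 2 mm. A picture is of the moment at which its call begins. There is no depth.
- r.sign_off(): hands the job in, once; it reports no verdict.
The state is a dict: "clock": time; "qpos": joint angles; "joint_velocities": joint speeds; "joint_torque": joint torques, N m; "eef_pos": TCP position; "ee_rot": TCP orientation; "wrist_force": force on the tool from outside, world axes, zero at the start; "ft_torque": the same for the moment, N m; "finger_gap": finger opening in mm.
Only numpy, scipy, OpenCV 4.12 (cv2) and the standard library are available. Lean on these libraries where they do the work, as an engineer would, in place of code of your own. Each camera call takes 0.05 s, during which the arm holds its last target.

## Working session

There is one attempt and no reset: what is moved stays moved. The work goes in short steps, Python scripts to look and compute and a shell command to move; the robot and the scene stay as the last step left them, time stands still between calls to the robot, and variables do not carry over. Pictures are saved under pics/ and viewed, and the job is handed in when it is done.

```bash
ls; mkdir -p pics; python3 - <<'E'
from station import r
import cv2
s=r.observe();print(s)
for n in ("side","top","wrist"):
    c=r.camera(n);cv2.imwrite(f"pics/{n}0.png",c["color"]);print(n,c["K"],c["k1"],c["extrinsics"])
E
```

```text
pics
{'clock': 0.0, 'qpos': array([ 1.03443235e+00,  1.24512848e-01,  1.65164685e+00,  2.64446703e-05,
        1.36747463e+00, -8.25795121e-02]), 'joint_velocities': array([-8.77424587e-06,  4.63114491e-04,  8.33921686e-05, -4.18340977e-04,
        1.80472080e-03, -5.75349414e-04]), 'joint_torque': array([ 1.32054922e-05, -4.17607713e+01, -3.59931242e+01,  7.75264576e-02,
        4.92164888e-02, -1.63584655e-04]), 'eef_pos': array([284.62729931, 583.67358532, 213.39807686]), 'ee_rot': array([ 2.24952994e-01,  9.74369082e-01, -9.68397339e-04, -3.23233324e-04]), 'wrist_force': array([ 0.083934  , -0.08486454,  0.44542897]), 'ft_torque': array([-0.01260451,  0.01063713, -0.04187251]), 'finger_gap': 95.13990034879457}
side [[516.70192833   0.         314.83263765]
 [  0.         516.70192833 248.2252304 ]
 [  0.           0.           1.        ]] 0.04075194045960634 [[ 9.06449954e-01 -2.38405070e-01  3.48585002e-01  1.71926870e+01]
 [-4.22009672e-01 -5.42634647e-01  7.26261300e-01 -8.18448920e+02]
 [ 1.60099238e-02 -8.05425765e-01 -5.92480396e-01  8.06197158e+02]
 [ 0.00000000e+00  0.00
[... 189 characters left out ...]
61192445 [[-2.76321595e-02 -9.95845191e-01  8.67687706e-02  3.19445856e+02]
 [-9.99616777e-01  2.73834718e-02 -4.05527861e-03  3.37101124e+01]
 [ 1.66239952e-03 -8.68475749e-02 -9.96220224e-01  1.55639027e+03]
 [ 0.00000000e+00  0.00000000e+00  0.00000000e+00  1.00000000e+00]]
wrist [[354.98970031   0.         320.45676611]
 [  0.         354.98970031 240.35861013]
 [  0.           0.           1.        ]] -0.05661338770539873 [[ 4.38279932e-01  8.71424968e-01  2.20293499e-01  2.24137844e+02]
 [ 8.98837220e-01 -4.24494026e-01 -1.09070959e-01  6.14470189e+02]
 [-1.53388238e-03  2.45811609e-01 -9.69316409e-01  3.83651676e+02]
 [ 0.00000000e+00  0.00000000e+00  0.00000000e+00  1.00000000e+00]]
```

View pics/top0.png

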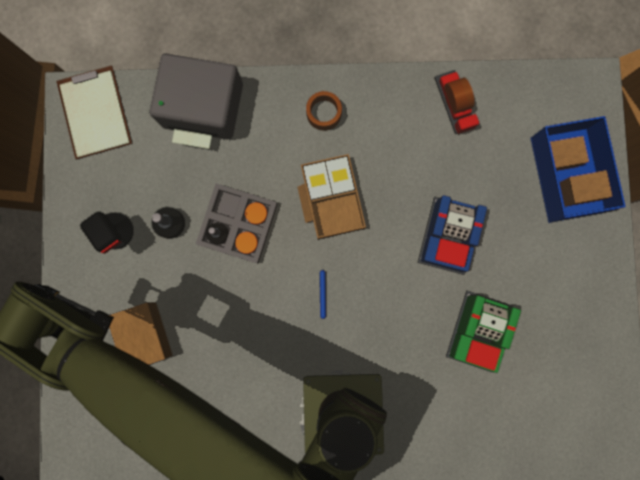

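View pics/side0.png

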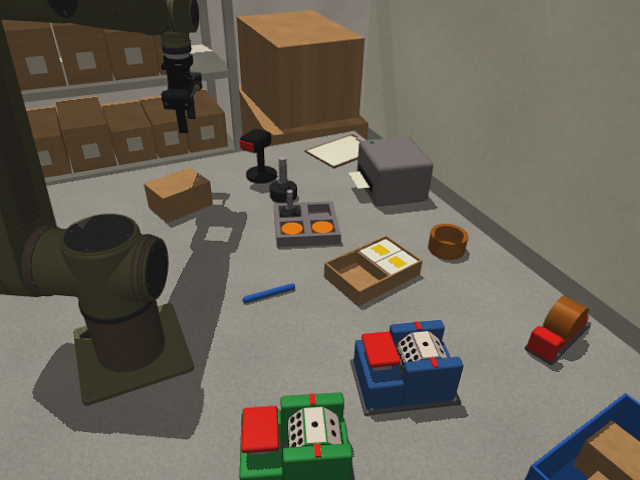

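View pics/wrist0.png

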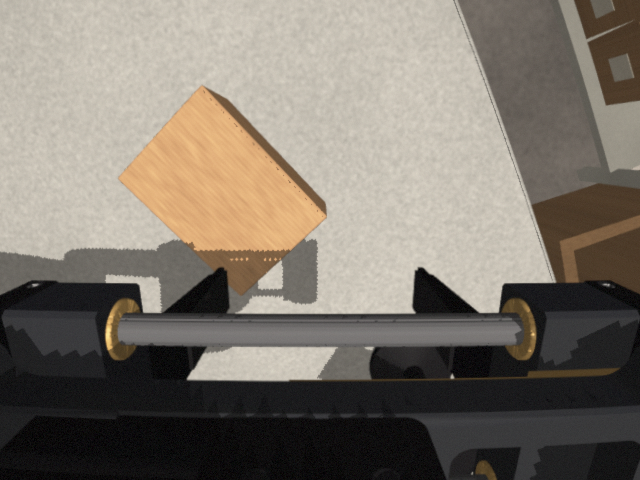

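```bash
python3 - <<'E'
import cv2,numpy as np
t=cv2.imread("pics/top0.png");s=cv2.imread("pics/side0.png")
f=lambda im,x0,y0,x1,y1,k:cv2.resize(im[y0:y1,x0:x1],None,fx=k,fy=k,interpolation=cv2.INTER_CUBIC)
cv2.imwrite("pics/c1.png",f(t,140,140,380,280,3.3))
cv2.imwrite("pics/c2.png",f(t,410,180,530,380,3))
cv2.imwrite("pics/c3.png",f(s,225,120,435,310,3))
cv2.imwrite("pics/c4.png",f(s,345,310,475,420,4))
E
```

```text
(no output)
```

View pics/c1.png

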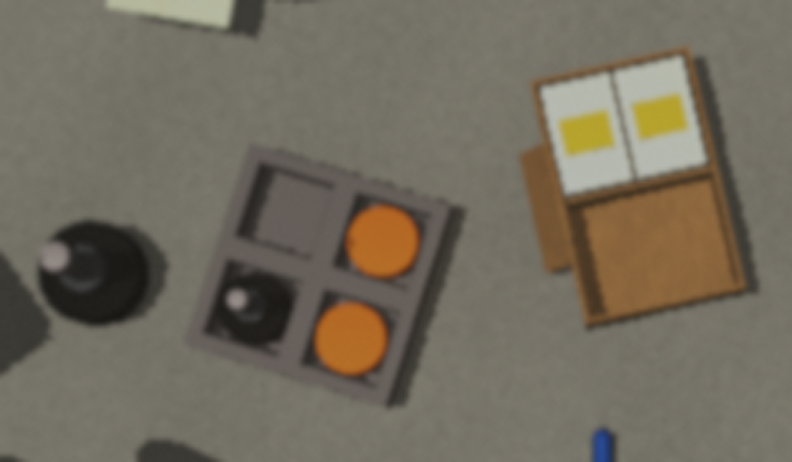

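View pics/c2.png

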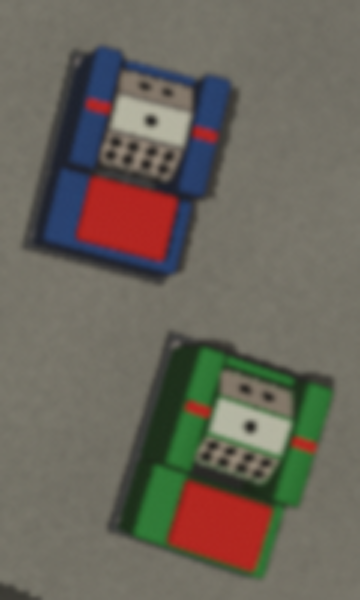

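View pics/c3.png

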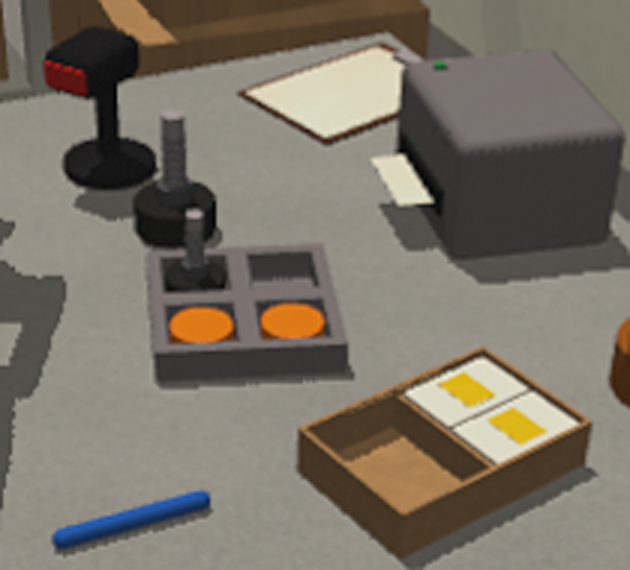

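View pics/c4.png

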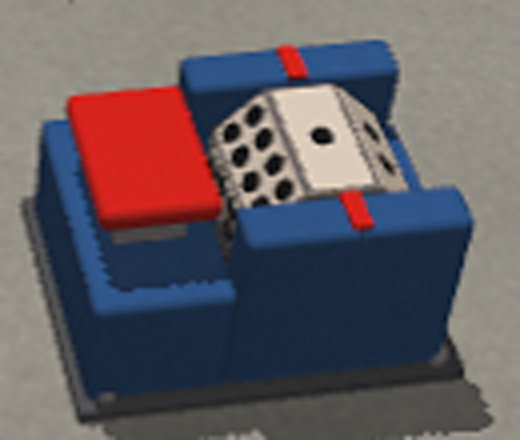

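```bash
cat > h.py <<'E'
import cv2,numpy as np
from scipy.spatial.transform import Rotation as R
def ray(c,uv):
    K=c["K"];k=c["k1"];d=np.linalg.inv(K)@[uv[0],uv[1],1];p=d[:2].copy()
    q=p.copy()
    for _ in range(20): q=p/(1+k*(q@q))
    E=c["extrinsics"];v=E[:3,:3]@np.array([q[0],q[1],1]);return E[:3,3],v/np.linalg.norm(v)
def onz(c,uv,z):
    o,v=ray(c,uv);return o+v*(z-o[2])/v[2]
def tri(c1,u1,c2,u2):
    o,v=ray(c1,u1);p,w=ray(c2,u2)
    s,t=np.linalg.lstsq(np.c_[v,-w],p-o,rcond=None)[0]
    a=o+s*v;b=p+t*w;return (a+b)/2,np.linalg.norm(a-b)
def proj(c,P):
    E=c["extrinsics"];q=E[:3,:3].T@(np.asarray(P,float)-E[:3,3]);s=q[:2]/q[2];s=s*(1+c["k1"]*(s@s));return (c["K"]@[s[0],s[1],1])[:2]
def blobs(mask,amin=40):
    n,l,st,ce=cv2.connectedComponentsWithStats(mask.astype(np.uint8))
    return [(st[i,4],ce[i],l==i) for i in range(1,n) if st[i,4]>=amin]
def tool(s,P):
    "world point -> tool frame (m) from measured pose"
    return R.from_quat(s["ee_rot"]).inv().apply(np.asarray(P)-s["eef_pos"])/1000
E
cat > m.py <<'E'
from station import r
from h import *
T=r.camera("top");S=r.camera("side")
for n,c in(("top",T),("side",S)):
    im=c["color"].astype(int);b,g,rr=im[...,0],im[...,1],im[...,2]
    print(n)
    for z,m,l in((30,(rr>160)&(g>80)&(b<80)&(g>b+50)&(rr-g>60),"orange"),(108,(rr>130)&(g<70)&(b<70),"red")):
        for a,ce,mk in blobs(m,15):
            cnt,_=cv2.findContours(mk.astype(np.uint8),0,1);x=cv2.minAreaRect(cnt[0])
            print(l,a,ce.round(1),onz(c,ce,z).round(1),x[1])
    # carton
    m=(abs(rr-130)<60)&(rr-b>35)&(rr-g>15)&(rr-g<60)
E
python3 m.py
python3 - <<'E'
import sys;sys.path.insert(0,'.')
import cv2,numpy as np
t=cv2.imread("pics/top0.png");s=cv2.imread("pics/side0.png")
print(t[226:236,206:220].sum(2)//3);print(s[186:200,284:297].sum(2)//3)
E
```

```text
top
orange 304 [255.6 212.8] [534.4 215.6  30. ] (19.0, 18.0)
orange 306 [245.8 242.2] [457.  242.7  30. ] (19.0, 18.0)
red 123 [449.5  77.6] [ 860.2 -297.1  108. ] (7.262039661407471, 17.00171661376953)
red 36 [462.6 112.7] [ 766.8 -326.1  108. ] (2.2135939598083496, 15.811387062072754)
red 186 [468.3 121.3] [ 744.1 -339.6  108. ] (9.486830711364746, 19.289892196655273)
red 24 [442.5 214.9] [ 505.3 -262.7  108. ] (7.276068687438965, 2.9104275703430176)
red 23 [478.  224.4] [ 478.7 -350.9  108. ] (3.0, 6.0)
red 625 [451.9 252.3] [ 410.4 -281.8  108. ] (29.37354278564453, 21.321582794189453)
red 23 [475.6 316. ] [ 251.  -333.4  108. ] (7.242117881774902, 2.7854299545288086)
red 20 [510.8 327.6] [ 219.8 -419.7  108. ] (6.640782833099365, 2.5298221111297607)
red 646 [482.9 355. ] [ 155.  -347.1  108. ] (29.725406646728516, 21.50348472595215)
side
orange 193 [321.9 226.6] [532.9 214.5  30. ] (11.0, 20.0)
orange 191 [291.6 228. ] [455.4 240.8  30. ] (10.0, 20.0)
orange 144 [567.3 308.7] [ 886.6 -292.6   30. ] (25.938386917114258, 5.366562843322754)
red 33 [417.3 325. ] [ 502.5 -264.3  108
[... 1153 characters left out ...]
34  28  24  32  37  39  38  40  37  18]
 [ 35  31  28  22  19  19  18  33  39  40  39  32  14]
 [ 27  24  21  49  54  71  78  55  40  37  33  22   9]
 [ 30  22  31 108 122 136 142 120  72  32  22  17  12]
 [ 33  27  45 139 162 163 165 161 101  30  17  17  12]
 [ 36  34  37  95 126 139 142 118  67  25  18  18  11]
 [ 25  23  27  56  63  63  63  65  48  25  20  17   9]
 [ 22  19  28  59  68  68  68  68  50  26  19  19   8]
 [ 22  20  33  61  69  70  69  69  50  25  18  16  12]
 [ 21  20  39  59  66  68  67  66  46  23  20  16  37]
 [ 21  20  29  49  58  62  63  55  39  22  18  12  60]
 [ 23  21  34  56  56  59  63  56  40  22  17  24  70]
 [ 19  20  44  54  56  58  59  55  42  22  33  53  73]]
```

```bash
python3 - <<'E'
from station import r
from h import *
T=r.camera("top");S=r.camera("side")
def cen(c,x0,y0,x1,y1,th):
    g=c["color"][y0:y1,x0:x1].mean(2);w=np.clip(g-th,0,None);yy,xx=np.mgrid[y0:y1,x0:x1];return np.array([(w*xx).sum(),(w*yy).sum()])/w.sum()
a=cen(T,206,226,217,234,75);b=cen(S,285,188,294,193,90)
print(a,b,tri(T,a,S,b),onz(T,a,96),onz(S,b,96))
C=np.array([[533,78],[688,50],[755,290],[588,325]])/3.3+[140,140]-.35
P=np.array([onz(T,u,45) for u in C]);print(P.round(1),np.linalg.norm(P-np.roll(P,-1,0),axis=1))
s=np.array([[483,350],[589,426],[405,556-50],[300,430]])/3.+[225,120]-.3
Q=np.array([onz(S,u,45) for u in s]);print(Q.round(1),np.linalg.norm(Q-np.roll(Q,-1,0),axis=1))
for W,nm in((P,'T'),(Q,'S')):
    c=W.mean(0);x=(W[0]+W[1]-W[2]-W[3]) if nm=='T' else (W[0]+W[1]-W[2]-W[3])
    x/=np.linalg.norm(x);print(nm,c,x,np.degrees(np.arctan2(x[1],x[0])),c-49*x)
E
```

```text
[211.28377989 230.33477384] [289.26064333 190.98817408] (array([483.41825688, 320.83402979,  94.6624046 ]), np.float64(0.4898934664710451)) [483.49730157 320.48480911  96.        ] [482.30842715 318.76703118  96.        ]
[[660.6  91.5  45. ]
 [680.  -33.1  45. ]
 [485.3 -80.2  45. ]
 [461.1  52.7  45. ]] [126.11245134 200.33479082 135.08536643 203.24721281]
[[653.9  87.9  45. ]
 [676.3 -38.1  45. ]
 [493.2 -64.4  45. ]
 [461.4  50.9  45. ]] [127.96829125 185.02143674 119.55859058 195.9789613 ]
T [571.76025357   7.7366776   45.        ] [ 9.77098204e-01  2.12788861e-01 -5.63532935e-16] 12.28583686100455 [523.88244156  -2.68997656  45.        ]
S [571.20993208   9.0882605   45.        ] [0.9860625  0.16637531 0.        ] 9.577138393921476 [522.89286953   0.93587026  45.        ]
```

Candidates: foot – small one in the tray (top px 211,230), larger one beside it (160,218), scanner stand (105,232); counter – blue (452,252 key), green (483,355). Pick: the small foot in the tray, and the blue counter, which now shows one dot, so it needs 5 presses.

```bash
python3 - <<'E'
from station import r
from h import *
s=r.observe();print(tool(s,[482.8,319.7,190]).round(4),tool(s,[482.8,319.7,58]).round(4))
E
```

```text
[-0.2938 -0.1509  0.0244] [-0.2938 -0.1508  0.1564]
```

The crop confirms it: the smaller foot (c3 px 194,250) stands in the tray pocket, and the larger one (173,190) stands free on the table.

```bash
python3 -m pendant '[{"slide":[-0.05,-0.025,0],"angular":[0,0,0],"grip":0},{"slide":[-0.09,-0.046,0],"angular":[0,0,0],"grip":0},{"slide":[-0.13,-0.066,0],"angular":[0,0,0],"grip":0},{"slide":[-0.17,-0.087,0],"angular":[0,0,0],"grip":0},{"slide":[-0.21,-0.107,0],"angular":[0,0,0],"grip":0},{"slide":[-0.25,-0.128,0],"angular":[0,0,0],"grip":0},{"slide":[-0.294,-0.151,0.02],"angular":[0,0,0],"grip":0},{"slide":[-0.294,-0.151,0.024],"angular":[0,0,0],"grip":0},{"slide":[-0.294,-0.151,0.024],"angular":[0,0,0],"grip":0},{"slide":[-0.294,-0.151,0.024],"angular":[0,0,0],"grip":0},{"slide":[-0.294,-0.151,0.024],"angular":[0,0,0],"grip":0}]' 20
python3 - <<'E'
from station import r
from h import *
s=r.observe();print(s["clock"],s["eef_pos"],s["ee_rot"],s["qpos"])
c=r.camera("wrist");cv2.imwrite("pics/w1.png",c["color"]);print(proj(c,[482.8,319.7,96]),proj(c,s["eef_pos"]),proj(c,[482.8,319.7,32]))
E
```

```text
clock: 1.45
eef_pos: [482.6, 320.9, 191.4]
ee_rot: [0.224, 0.975, 0.0, 0.0]
wrist_force: [-0.3, -0.2, -0.1]
finger_gap: 94.8
1.45 [482.60131832 320.92784443 191.42210077] [2.24071349e-01 9.74572568e-01 4.82081744e-04 3.28596397e-04] [ 4.94082329e-01 -1.56303620e-02  1.83504166e+00  3.00770148e-04
  1.32105151e+00 -6.24807990e-01]
[317.82807656 241.90979679] [318.74214963 287.24881469] [318.21755816 224.98206158]
```

View pics/w1.png

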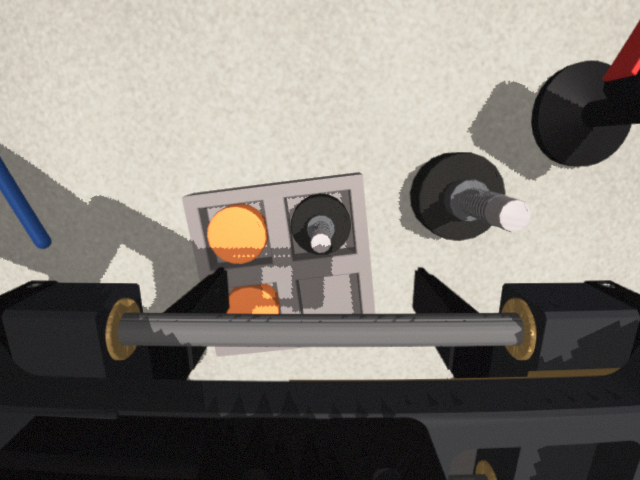

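```bash
python3 - <<'E'
from station import r
from h import *
s=r.observe();c=r.camera("wrist");g=c["color"].mean(2)
sub=g[230:252,306:336];w=(sub>185)
yy,xx=np.nonzero(w);u=np.array([xx.mean()+306,yy.mean()+230]);print(u,w.sum(),onz(c,u,96))
P=onz(c,u,96);print(tool(s,[P[0],P[1],58]))
for z in(125,135,145):
  q=onz(c,(515,215),z);print(z,q,tool(s,q))
print(tool(s,onz(c,(456,195),38)))
E
```

```text
[320.10326087 240.0923913 ] 184 [482.29157103 321.93365973  96.        ]
[0.00076946 0.0005612  0.13351042]
125 [518.2088812  453.52949307 125.        ] [0.02586017 0.13471358 0.06665153]
135 [514.12760586 449.2045051  135.        ] [0.02763814 0.12905248 0.05664388]
145 [510.04633052 444.87951712 145.        ] [0.02941611 0.12339138 0.04663623]
[0.02882984 0.12555415 0.15363918]
```

```bash
python3 -m pendant '[{"slide":[0.0005,0.0005,0.04],"angular":[0,0,0],"grip":0},{"slide":[0.0005,0.0005,0.075],"angular":[0,0,0],"grip":0},{"slide":[0.0005,0.0005,0.105],"angular":[0,0,0],"grip":0},{"slide":[0.0005,0.0005,0.125],"angular":[0,0,0],"grip":0},{"slide":[0.0005,0.0005,0.132],"angular":[0,0,0],"grip":0},{"slide":[0.0005,0.0005,0.132],"angular":[0,0,0],"grip":0},{"slide":[0.0005,0.0005,0.132],"angular":[0,0,0],"grip":1},{"slide":[0.0005,0.0005,0.132],"angular":[0,0,0],"grip":1},{"slide":[0.0005,0.0005,0.132],"angular":[0,0,0],"grip":1},{"slide":[0.0005,0.0005,0.132],"angular":[0,0,0],"grip":1},{"slide":[0.0005,0.0005,0.132],"angular":[0,0,0],"grip":1},{"slide":[0.0005,0.0005,0.132],"angular":[0,0,0],"grip":1}]' 30
```

```text
clock: 2.75
eef_pos: [482.8, 320.3, 58.8]
ee_rot: [0.225, 0.974, 0.0, 0.0]
wrist_force: [0.2, 1.1, 0.4]
finger_gap: 52.4
```

```bash
python3 -m pendant '[{"slide":[0,0,0],"angular":[0,0,0],"grip":1},{"slide":[0,0,0],"angular":[0,0,0],"grip":1},{"slide":[0,0,0],"angular":[0,0,0],"grip":1},{"slide":[0,0,0],"angular":[0,0,0],"grip":1},{"slide":[0,0,0],"angular":[0,0,0],"grip":1},{"slide":[0,0,0],"angular":[0,0,0],"grip":1},{"slide":[0,0,0],"angular":[0,0,0],"grip":1}]'
```

```text
clock: 3.45
eef_pos: [482.8, 320.3, 58.6]
ee_rot: [0.225, 0.974, 0.0, -0.0]
wrist_force: [-0.3, 0.2, -1.2]
finger_gap: 15.0
```

```bash
python3 -m pendant '[{"slide":[0,0,0],"angular":[0,0,0],"grip":1},{"slide":[0,0,-0.01],"angular":[0,0,0],"grip":1},{"slide":[0,0,-0.02],"angular":[0,0,0],"grip":1},{"slide":[0,0,-0.03],"angular":[0,0,0],"grip":1},{"slide":[0,0,-0.045],"angular":[0,0,0],"grip":1},{"slide":[0,0,-0.065],"angular":[0,0,0],"grip":1},{"slide":[0,0,-0.085],"angular":[0,0,0],"grip":1},{"slide":[0,0,-0.1],"angular":[0,0,0],"grip":1},{"slide":[0,0,-0.1],"angular":[0,0,0],"grip":1},{"slide":[0,0,-0.1],"angular":[0,0,0],"grip":1}]'
python3 - <<'E'
from station import r
from h import *
s=r.observe()
c=r.camera("wrist");cv2.imwrite("pics/w2.png",c["color"])
c=r.camera("side");cv2.imwrite("pics/s2.png",c["color"])
c=r.camera("top");cv2.imwrite("pics/t2.png",c["color"])
E
```

```text
clock: 4.45
eef_pos: [482.8, 320.2, 159.0]
ee_rot: [0.225, 0.974, 0.0, 0.0]
wrist_force: [-0.8, 0.3, -2.8]
finger_gap: 15.9
```

View pics/w2.png

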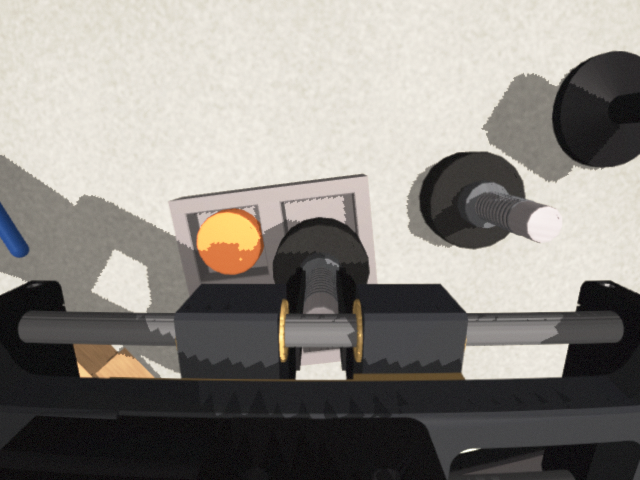

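View pics/s2.png

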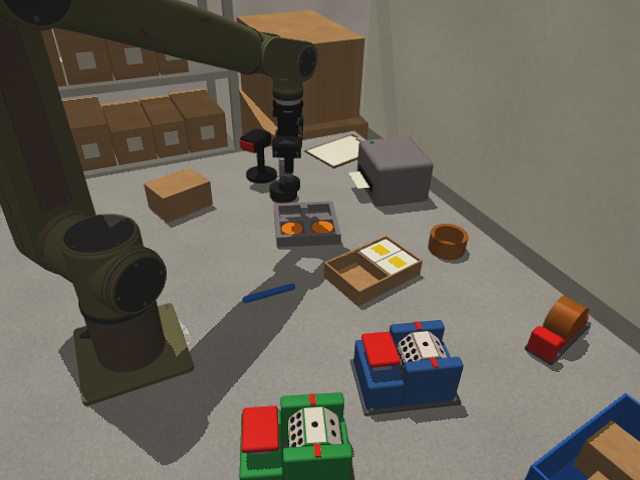

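Lifted: the foot hangs from the stud (wrist px 320,260), the pocket below is empty, and both pads are still in the tray.

```bash
python3 - <<'E'
from station import r
from h import *
s=r.observe();print(tool(s,[523.5,-1.5,159]),tool(s,[523.5,-1.5,57]))
E
```

```text
[-0.17820677 -0.27057059 -0.00159333] [-0.17836718 -0.27034791  0.1004063 ]
```

```bash
python3 -m pendant '[{"slide":[-0.01,-0.015,0],"angular":[0,0,0],"grip":1},{"slide":[-0.03,-0.045,0],"angular":[0,0,0],"grip":1},{"slide":[-0.05,-0.075,0],"angular":[0,0,0],"grip":1},{"slide":[-0.07,-0.105,0],"angular":[0,0,0],"grip":1},{"slide":[-0.09,-0.136,0],"angular":[0,0,0],"grip":1},{"slide":[-0.11,-0.166,0],"angular":[0,0,0],"grip":1},{"slide":[-0.13,-0.197,0],"angular":[0,0,0],"grip":1},{"slide":[-0.15,-0.227,0],"angular":[0,0,0],"grip":1},{"slide":[-0.168,-0.255,0],"angular":[0,0,0],"grip":1},{"slide":[-0.178,-0.270,0],"angular":[0,0,0],"grip":1},{"slide":[-0.178,-0.270,0],"angular":[0,0,0],"grip":1},{"slide":[-0.178,-0.270,0],"angular":[0,0,0],"grip":1}]'
python3 - <<'E'
from station import r
from h import *
s=r.observe();print(s["eef_pos"],s["ee_rot"],s["qpos"])
c=r.camera("wrist");cv2.imwrite("pics/w3.png",c["color"])
c=r.camera("side");cv2.imwrite("pics/s3.png",c["color"][120:360,200:520].repeat(2,0).repeat(2,1))
E
```

```text
clock: 5.8
eef_pos: [523.8, -0.9, 158.0]
ee_rot: [0.226, 0.974, 0.0, -0.001]
wrist_force: [0.1, -0.0, -2.2]
finger_gap: 15.3
[523.75906467  -0.93713295 157.96944038] [ 2.25624779e-01  9.74214006e-01  6.19642727e-05 -7.25616336e-04] [-1.04474589e-01 -1.13958960e-01  1.98622252e+00  3.15286220e-04
  1.27075413e+00 -1.22019558e+00]
```

View pics/w3.png

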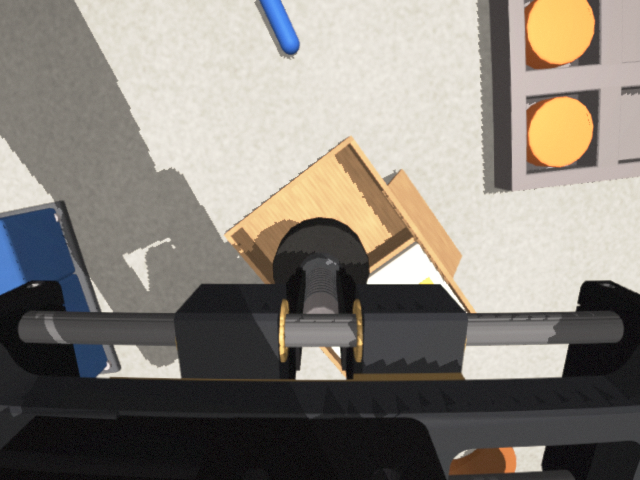

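View pics/s3.png

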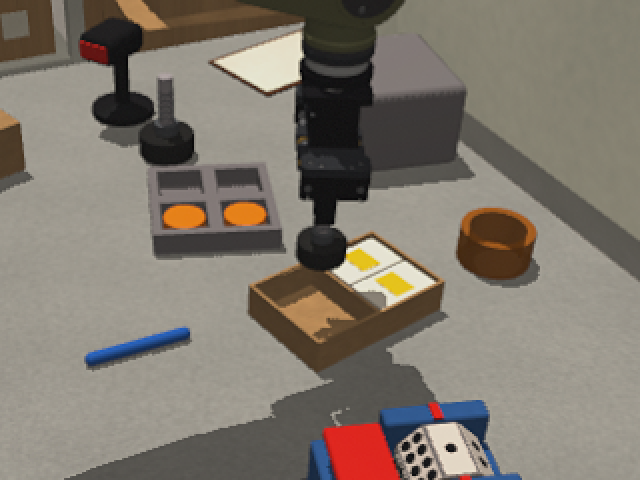

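```bash
python3 - <<'E'
from station import r
from h import *
c=r.camera("wrist")
a,b=onz(c,(349,137),45),onz(c,(226,236),45);print(a,b,np.linalg.norm(a-b))
y=(a-b)/np.linalg.norm(a-b);x=np.array([y[1],-y[0],0]);print((a+b)/2+51*x)
E
```

```text
[463.55625571  54.89998902  45.        ] [490.38200486 -69.22684336  45.        ] 126.99248534165076
[526.81828816   3.60975522  45.        ]
```

```bash
python3 -m pendant '[{"slide":[0,0,0.02],"angular":[0,0,0],"grip":1},{"slide":[0,0,0.05],"angular":[0,0,0],"grip":1},{"slide":[0,0,0.075],"angular":[0,0,0],"grip":1},{"slide":[0,0,0.088],"angular":[0,0,0],"grip":1},{"slide":[0,0,0.094],"angular":[0,0,0],"grip":1},{"slide":[0,0,0.098],"angular":[0,0,0],"grip":1},{"slide":[0,0,0.0995],"angular":[0,0,0],"grip":1},{"slide":[0,0,0.0995],"angular":[0,0,0],"grip":1},{"slide":[0,0,0.0995],"angular":[0,0,0],"grip":1}]'
```

```text
clock: 6.85
eef_pos: [525.2, -0.5, 60.2]
ee_rot: [0.225, 0.974, 0.0, 0.001]
wrist_force: [0.7, 0.5, -2.6]
finger_gap: 15.4
```

```bash
python3 -m pendant '[{"slide":[0,0,0.001],"angular":[0,0,0],"grip":1},{"slide":[0,0,0.002],"angular":[0,0,0],"grip":1},{"slide":[0,0,0.002],"angular":[0,0,0],"grip":1},{"slide":[0,0,0.002],"angular":[0,0,0],"grip":1}]'
```

```text
clock: 7.25
eef_pos: [524.3, -0.5, 57.1]
ee_rot: [0.225, 0.974, -0.0, -0.0]
wrist_force: [-0.5, -0.2, -2.4]
finger_gap: 15.4
```

```bash
python3 -m pendant '[{"slide":[0,0,0.0005],"angular":[0,0,0],"grip":1},{"slide":[0,0,0.001],"angular":[0,0,0],"grip":1},{"slide":[0,0,0.001],"angular":[0,0,0],"grip":1},{"slide":[0,0,0.001],"angular":[0,0,0],"grip":1}]'
```

```text
clock: 7.65
eef_pos: [524.5, -0.4, 56.5]
ee_rot: [0.225, 0.974, 0.0, 0.0]
wrist_force: [-0.5, -0.6, 0.6]
finger_gap: 15.3
```

Contact felt (−2.4 → +0.6 N). Release and rise.

```bash
python3 -m pendant '[{"slide":[0,0,0],"angular":[0,0,0],"grip":0.5},{"slide":[0,0,0],"angular":[0,0,0],"grip":0.5},{"slide":[0,0,0],"angular":[0,0,0],"grip":0.5},{"slide":[0,0,0],"angular":[0,0,0],"grip":0.5},{"slide":[0,0,0],"angular":[0,0,0],"grip":0.5},{"slide":[0,0,0],"angular":[0,0,0],"grip":0.5},{"slide":[0,0,-0.02],"angular":[0,0,0],"grip":0.5},{"slide":[0,0,-0.05],"angular":[0,0,0],"grip":0.5},{"slide":[0,0,-0.09],"angular":[0,0,0],"grip":0.5},{"slide":[0,0,-0.12],"angular":[0,0,0],"grip":0.5},{"slide":[0,0,-0.12],"angular":[0,0,0],"grip":0.5},{"slide":[0,0,-0.12],"angular":[0,0,0],"grip":1}]'
python3 - <<'E'
from station import r
from h import *
s=r.observe();print(s["eef_pos"])
for z in (170,130): print(tool(s,[409,-284,z]).round(4))
c=r.camera("wrist");cv2.imwrite("pics/w4.png",c["color"])
c=r.camera("side");cv2.imwrite("pics/s4.png",c["color"][120:360,200:520].repeat(2,0).repeat(2,1))
E
```

```text
clock: 8.85
eef_pos: [524.8, -0.5, 176.9]
ee_rot: [0.225, 0.974, 0.0, 0.001]
wrist_force: [0.0, -0.4, -0.0]
finger_gap: 44.0
[ 5.24810635e+02 -4.66604531e-01  1.76906980e+02]
[-0.0202 -0.3056  0.0068]
[-0.0201 -0.3056  0.0468]
```

View pics/w4.png

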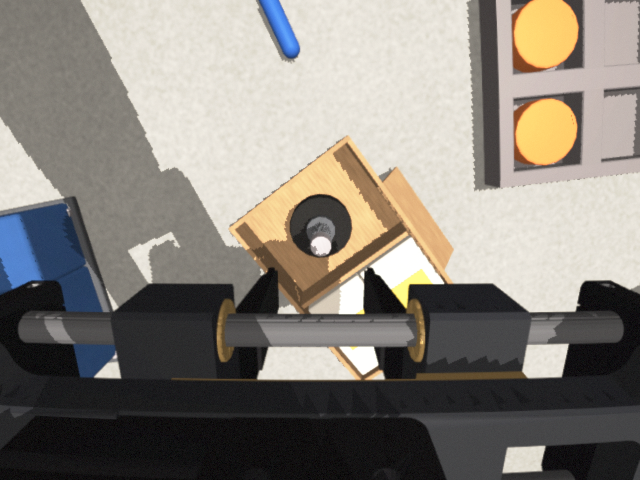

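View pics/s4.png

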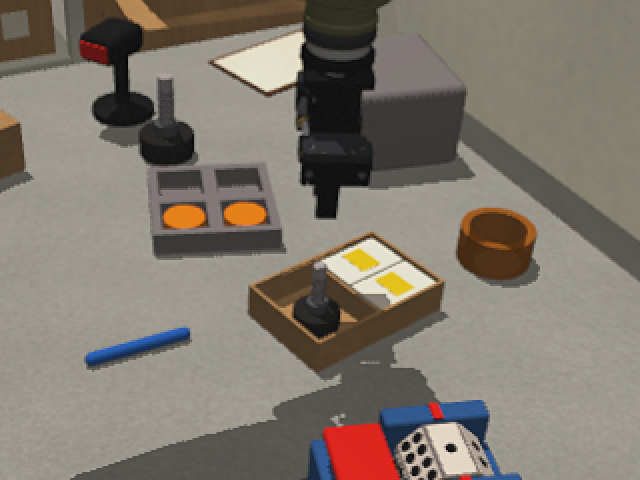

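Foot stands upright in the bay (wrist px 320,228; side crop 318,315). Now the key.

```bash
python3 -m pendant '[{"slide":[-0.002,-0.02,0],"angular":[0,0,0],"grip":1},{"slide":[-0.004,-0.055,0],"angular":[0,0,0],"grip":1},{"slide":[-0.006,-0.09,0],"angular":[0,0,0],"grip":1},{"slide":[-0.008,-0.125,0],"angular":[0,0,0],"grip":1},{"slide":[-0.011,-0.16,0],"angular":[0,0,0],"grip":1},{"slide":[-0.013,-0.195,0],"angular":[0,0,0],"grip":1},{"slide":[-0.015,-0.23,0],"angular":[0,0,0],"grip":1},{"slide":[-0.018,-0.265,0],"angular":[0,0,0],"grip":1},{"slide":[-0.02,-0.295,0],"angular":[0,0,0],"grip":1},{"slide":[-0.02,-0.3055,0],"angular":[0,0,0],"grip":1},{"slide":[-0.02,-0.3055,0],"angular":[0,0,0],"grip":1},{"slide":[-0.02,-0.3055,0],"angular":[0,0,0],"grip":1}]'
python3 - <<'E'
from station import r
from h import *
s=r.observe();print(s["eef_pos"],s["qpos"],tool(s,[409,-284,115]).round(4))
c=r.camera("wrist");cv2.imwrite("pics/w5.png",c["color"]);print(proj(c,s["eef_pos"]),proj(c,[409,-284,108]))
im=c["color"].astype(int);m=(im[...,2]>130)&(im[...,1]<90)&(im[...,0]<90)
for a,ce,k in blobs(m,30):print(a,ce,onz(c,ce,108))
E
```

```text
clock: 10.15
eef_pos: [408.3, -282.8, 175.1]
ee_rot: [0.225, 0.974, 0.001, -0.001]
wrist_force: [0.6, 0.5, 0.1]
finger_gap: 0.5
[ 408.32118243 -282.82913986  175.13242121] [-7.14255158e-01 -1.93008501e-01  2.02605958e+00  6.10385349e-04
  1.31052623e+00 -1.83147570e+00] [-0.0012 -0.0008  0.0601]
[318.81139686 287.22482844] [318.0251183  252.85290024]
467 [140.21199143  70.46252677] [ 252.32530277 -332.3544691   108.        ]
336 [12.23214286 92.21428571] [ 222.21219253 -416.89599072  108.        ]
4019 [318.7046529  254.75367007] [ 410.44536682 -284.18057078  108.        ]
```

View pics/w5.png

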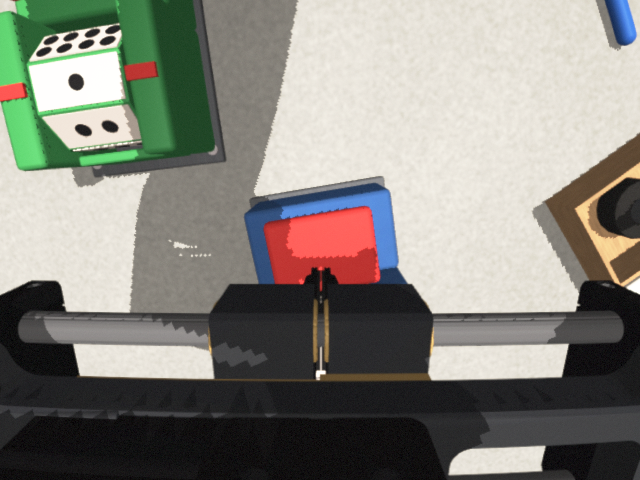

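Fingers are centred over the blue counter's key (red blob centre 319,255 → 410,−284).

```bash
python3 -m pendant '[{"slide":[0,0,0.03],"angular":[0,0,0],"grip":1},{"slide":[0,0,0.055],"angular":[0,0,0],"grip":1},{"slide":[0,0,0.062],"angular":[0,0,0],"grip":1},{"slide":[0,0,0.068],"angular":[0,0,0],"grip":1},{"slide":[0,0,0.074],"angular":[0,0,0],"grip":1},{"slide":[0,0,0.08],"angular":[0,0,0],"grip":1},{"slide":[0,0,0.084],"angular":[0,0,0],"grip":1},{"slide":[0,0,0.084],"angular":[0,0,0],"grip":1},{"slide":[0,0,0.084],"angular":[0,0,0],"grip":1}]'
```

```text
clock: 11.1
eef_pos: [409.2, -284.1, 93.1]
ee_rot: [0.225, 0.974, -0.0, 0.001]
wrist_force: [-0.1, 1.8, 2.5]
finger_gap: 0.2
```

```bash
python3 -m pendant '[{"slide":[0,0,0.003],"angular":[0,0,0],"grip":1},{"slide":[0,0,0.005],"angular":[0,0,0],"grip":1},{"slide":[0,0,0.005],"angular":[0,0,0],"grip":1}]'; python3 -m pendant '[{"slide":[0,0,0.001],"angular":[0,0,0],"grip":1},{"slide":[0,0,0.0015],"angular":[0,0,0],"grip":1},{"slide":[0,0,0.0015],"angular":[0,0,0],"grip":1}]'
```

```text
clock: 11.4
eef_pos: [409.3, -284.3, 88.2]
ee_rot: [0.225, 0.974, -0.0, 0.001]
wrist_force: [-0.4, 2.1, 5.5]
finger_gap: 0.7
clock: 11.7
eef_pos: [409.3, -284.4, 88.2]
ee_rot: [0.225, 0.974, -0.0, 0.001]
wrist_force: [-1.5, 4.8, 12.6]
finger_gap: 0.5
```

```bash
python3 - <<'E'
from station import r
from h import *
c=r.camera("side");cv2.imwrite("pics/s6.png",cv2.resize(c["color"][280:420,320:490],None,fx=4,fy=4,interpolation=2))
E
```

```text
(no output)
```

View pics/s6.png

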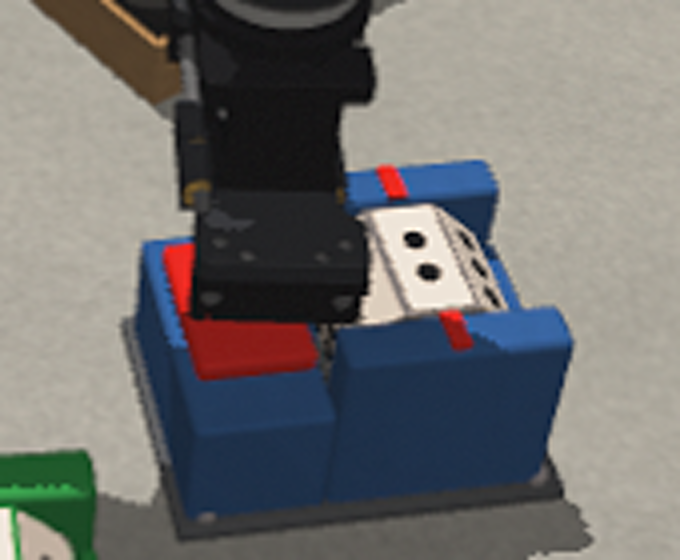

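At the stop (88.2 mm, force rising to 12.6 N), two dots up. One release + press cycle now, then check.

```bash
python3 -m pendant '[{"slide":[0,0,-0.012],"angular":[0,0,0],"grip":1},{"slide":[0,0,-0.028],"angular":[0,0,0],"grip":1},{"slide":[0,0,-0.028],"angular":[0,0,0],"grip":1},{"slide":[0,0,-0.028],"angular":[0,0,0],"grip":1},{"slide":[0,0,-0.028],"angular":[0,0,0],"grip":1}]'; python3 -m pendant '[{"slide":[0,0,0.010],"angular":[0,0,0],"grip":1},{"slide":[0,0,0.018],"angular":[0,0,0],"grip":1},{"slide":[0,0,0.024],"angular":[0,0,0],"grip":1},{"slide":[0,0,0.028],"angular":[0,0,0],"grip":1},{"slide":[0,0,0.028],"angular":[0,0,0],"grip":1},{"slide":[0,0,0.028],"angular":[0,0,0],"grip":1}]'
python3 - <<'E'
from station import r
from h import *
c=r.camera("side");cv2.imwrite("pics/s7.png",cv2.resize(c["color"][280:420,320:490],None,fx=4,fy=4,interpolation=2))
E
```

```text
clock: 12.25
eef_pos: [407.8, -283.4, 112.5]
ee_rot: [0.225, 0.974, 0.0, -0.001]
wrist_force: [-0.1, -0.8, -1.0]
finger_gap: 0.4
clock: 12.85
eef_pos: [408.9, -284.3, 88.1]
ee_rot: [0.225, 0.974, -0.0, -0.0]
wrist_force: [-5.5, 4.1, 18.7]
finger_gap: 0.4
```

View pics/s7.png

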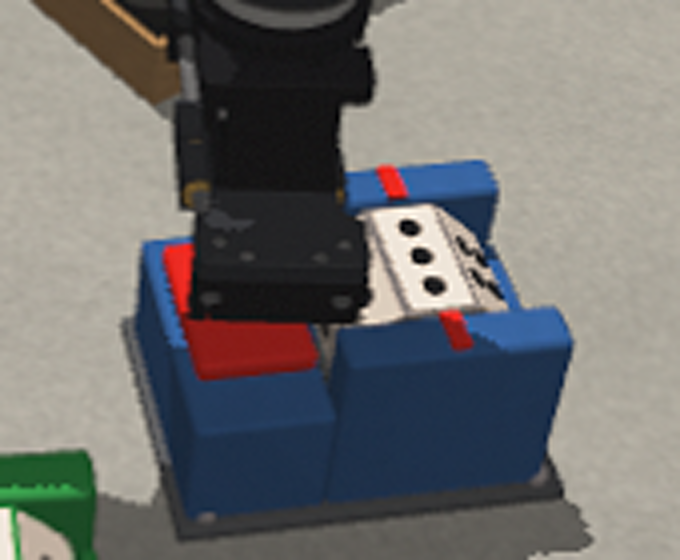

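Three dots. Two more cycles, then check again.

```bash
python3 -m pendant '[{"slide":[0,0,-0.012],"angular":[0,0,0],"grip":1},{"slide":[0,0,-0.028],"angular":[0,0,0],"grip":1},{"slide":[0,0,-0.028],"angular":[0,0,0],"grip":1},{"slide":[0,0,-0.028],"angular":[0,0,0],"grip":1},{"slide":[0,0,-0.028],"angular":[0,0,0],"grip":1}]'; python3 -m pendant '[{"slide":[0,0,0.010],"angular":[0,0,0],"grip":1},{"slide":[0,0,0.018],"angular":[0,0,0],"grip":1},{"slide":[0,0,0.024],"angular":[0,0,0],"grip":1},{"slide":[0,0,0.028],"angular":[0,0,0],"grip":1},{"slide":[0,0,0.028],"angular":[0,0,0],"grip":1},{"slide":[0,0,0.028],"angular":[0,0,0],"grip":1}]'
python3 -m pendant '[{"slide":[0,0,-0.012],"angular":[0,0,0],"grip":1},{"slide":[0,0,-0.028],"angular":[0,0,0],"grip":1},{"slide":[0,0,-0.028],"angular":[0,0,0],"grip":1},{"slide":[0,0,-0.028],"angular":[0,0,0],"grip":1},{"slide":[0,0,-0.028],"angular":[0,0,0],"grip":1}]'; python3 -m pendant '[{"slide":[0,0,0.010],"angular":[0,0,0],"grip":1},{"slide":[0,0,0.018],"angular":[0,0,0],"grip":1},{"slide":[0,0,0.024],"angular":[0,0,0],"grip":1},{"slide":[0,0,0.028],"angular":[0,0,0],"grip":1},{"slide":[0,0,0.028],"angular":[0,0,0],"grip":1},{"slide":[0,0,0.028],"angular":[0,0,0],"grip":1}]'
python3 - <<'E'
from station import r
from h import *
c=r.camera("side");cv2.imwrite("pics/s8.png",cv2.resize(c["color"][280:420,320:490],None,fx=4,fy=4,interpolation=2))
E
```

```text
clock: 13.4
eef_pos: [407.7, -283.1, 112.1]
ee_rot: [0.225, 0.974, 0.001, -0.001]
wrist_force: [-0.5, -0.5, 0.7]
finger_gap: 0.5
clock: 14.0
eef_pos: [408.9, -284.2, 88.1]
ee_rot: [0.225, 0.974, -0.0, -0.0]
wrist_force: [-6.0, 4.5, 17.5]
finger_gap: 0.5
clock: 14.5
eef_pos: [407.7, -283.2, 112.1]
ee_rot: [0.225, 0.974, 0.001, -0.001]
wrist_force: [-1.0, -0.7, 0.5]
finger_gap: 0.3
clock: 15.1
eef_pos: [408.9, -284.1, 88.1]
ee_rot: [0.225, 0.974, 0.0, -0.0]
wrist_force: [-5.4, 4.0, 19.0]
finger_gap: 0.4
```

View pics/s8.png

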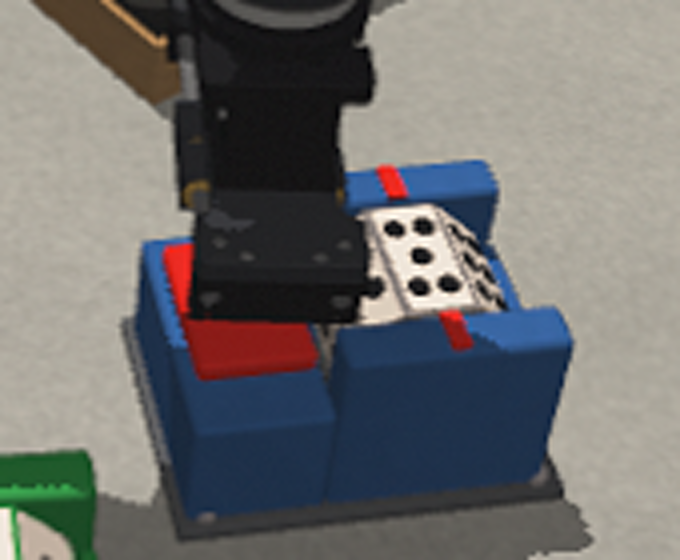

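Five dots. One last cycle, then rise clear.

```bash
python3 -m pendant '[{"slide":[0,0,-0.012],"angular":[0,0,0],"grip":1},{"slide":[0,0,-0.028],"angular":[0,0,0],"grip":1},{"slide":[0,0,-0.028],"angular":[0,0,0],"grip":1},{"slide":[0,0,-0.028],"angular":[0,0,0],"grip":1},{"slide":[0,0,-0.028],"angular":[0,0,0],"grip":1}]'; python3 -m pendant '[{"slide":[0,0,0.010],"angular":[0,0,0],"grip":1},{"slide":[0,0,0.018],"angular":[0,0,0],"grip":1},{"slide":[0,0,0.024],"angular":[0,0,0],"grip":1},{"slide":[0,0,0.028],"angular":[0,0,0],"grip":1},{"slide":[0,0,0.028],"angular":[0,0,0],"grip":1},{"slide":[0,0,0.028],"angular":[0,0,0],"grip":1}]'
python3 -m pendant '[{"slide":[0,0,-0.012],"angular":[0,0,0],"grip":1},{"slide":[0,0,-0.028],"angular":[0,0,0],"grip":1},{"slide":[0,0,-0.06],"angular":[0,0,0],"grip":1},{"slide":[0,0,-0.1],"angular":[0,0,0],"grip":1},{"slide":[0,0,-0.14],"angular":[0,0,0],"grip":1},{"slide":[0,0,-0.16],"angular":[0,0,0],"grip":1},{"slide":[0,0,-0.16],"angular":[0,0,0],"grip":1},{"slide":[0,0,-0.16],"angular":[0,0,0],"grip":1},{"slide":[0,0,-0.16],"angular":[0,0,0],"grip":1}]'
python3 - <<'E'
from station import r
from h import *
c=r.camera("side");cv2.imwrite("pics/s9.png",c["color"]);cv2.imwrite("pics/s9c.png",cv2.resize(c["color"][280:420,320:490],None,fx=4,fy=4,interpolation=2))
im=c["color"].astype(int);m=(im[...,2]>130)&(im[...,1]<70)&(im[...,0]<70)
print([(a,ce) for a,ce,k in blobs(m,200)])
E
```

```text
clock: 15.65
eef_pos: [407.7, -283.2, 112.1]
ee_rot: [0.225, 0.974, 0.001, -0.001]
wrist_force: [-0.2, -0.6, -0.2]
finger_gap: 0.3
clock: 16.25
eef_pos: [408.8, -284.1, 88.1]
ee_rot: [0.225, 0.974, 0.0, -0.0]
wrist_force: [-5.3, 4.9, 19.1]
finger_gap: 0.4
clock: 17.15
eef_pos: [407.5, -282.9, 242.7]
ee_rot: [0.225, 0.974, 0.001, -0.002]
wrist_force: [-1.1, -0.5, -0.7]
finger_gap: 0.4
[(np.int32(313), array([547.93290735, 335.67092652])), (np.int32(916), array([379.60917031, 348.04475983])), (np.int32(1529), array([259.54610857, 428.03139307]))]
```

View pics/s9c.png

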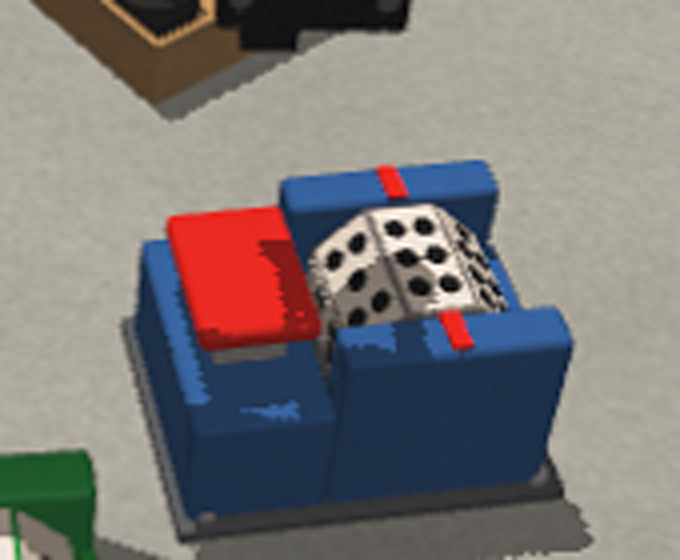

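View pics/s9.png

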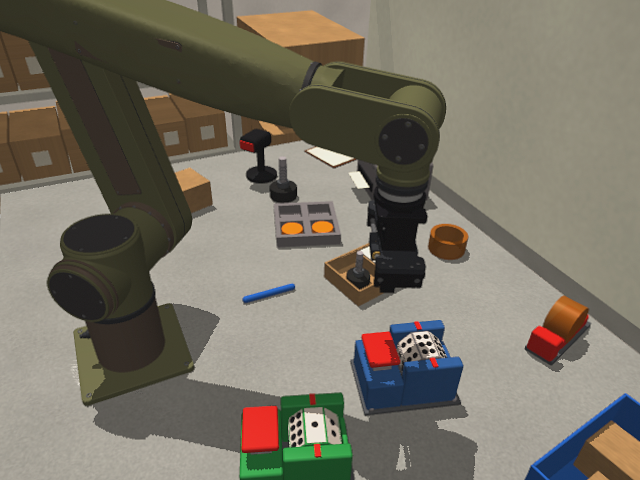

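The six-dot face is uppermost between the red marks (crop px 422,255) and the key is up, with its red blob at (379.6,348.0) against (380.2,348.0) at the start. The foot stands upright in the bay (side px 359,270) and both pads are in the tray. Arm is clear; handing in.

```bash
python3 - <<'E'
from station import r
s=r.observe();print(s["clock"],abs(s["joint_velocities"]).max(),s["wrist_force"]);print(r.sign_off())
E
```

```text
17.2 0.009162557571094444 [0.11941636 0.30443497 0.40692932]
the job is handed in; nothing more can be done
None
```

The job is handed in at 17.2 s of the 58 s allowed; the hand-in gives no verdict.

- **Foot:** I gripped the smaller foot by its stud, lifted it out of its pocket and set it down in the carton's empty bay. The wrist force changed from −2.4 to +0.6 N as it touched the floor. My three measurements of the bay centre agreed within about 6 mm, well inside the room to spare. The last pictures show the foot upright in the bay, with both orange pads still in the tray.
- **Counter:** I pressed the blue counter's key to its stop five times (fingertips at 88.1 mm, at most 19.1 N at the end of a press). Each time I let it come fully up. I saw the count go 1, 2, 3, then 5 and 6; I took no picture at 4. The last picture shows six dots uppermost between the red marks and the key fully up. I did not touch the green counter.
- **At hand-in:** the arm was still and clear of everything. No check failed, and the measurements of the stud position agreed within about 3 mm.

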